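Unlock, switch on and zero the bench balance

TASK

Get the bench balance ready with the beaker standing on its pan, touching its controls with nothing but the fingers, best closed: push the narrow transport-lock pin all the way down, then press the raised front half of the power rocker so that it tips over to on, and then press the round zero key fully down and keep holding it: the program finishes while still holding that key down. Keep to this order, do not press the square units key, and do not pick up or shift the beaker or the small things standing round the balance.

Things in the scene. Friction and masses are not known exactly. Their poses are not given: they have to be found in the camera images.
- scale: fixed bench balance: white-topped grey housing 300 (x) by 290 (y) mm, deck 50 mm above the table. Origin: centre of its underside; z up; -x is its front, where four controls stand in a row along y, 105 mm in front of the origin, 64 mm apart, in varying order, turned with it. Behind them a low display strip and a round steel pan (160 mm wide, top 61 mm up, centre 60 mm behind the origin).
- lock_top (a point): centre of the top of the transport-lock pin: a narrow upright steel pin with a 16 mm wide round head, standing in a dark collar 26 mm wide. The head's top is 75 mm above the table when up and 66 mm when fully down; the collar's top is 57 mm above the table. Moves with the pin.
- lock (a joint): travel of the transport-lock pin, m: 0 up (locked), 0.009 fully down (released). No spring: it slides stiffly (3.5 N plus damping) and stays where it is pushed. Starts between 0 and 0.002.
- rocker_front (a point): press here: middle of the top of the power rocker's front half, 18 mm in front of its pivot. Grey paddle 60 mm long (front to back), 30 mm wide, shallow V-shaped top, in a black frame 72x44 mm with low side cheeks (top 57 mm above the table). Off: front half raised, this point 69 mm above the table; on: front half level, 63 mm, rear half raised. Moves with the rocker.
- rocker_pivot (a point): middle of the rocker on its pivot line, 63 mm above the table
- rocker (a joint): angle of the power rocker, rad: 0 off (front half raised), 0.36 fully on (front half level). No spring: stays where it is left; tipping it takes about 3 N at the middle of the front half. Starts between 0 and 0.05.
- zero_top (a point): centre of the top of the round zero key, grey, 30 mm across; top 64 mm above the table when up, 59 mm when fully down; the black plate round it is 53 mm above the table. Moves with the key.
- zero (a joint): travel of the round zero key, m: 0 up, 0.005 fully down. Sprung: moves at 1 N, fully down at 5 N, and comes back up when let go.
- units_top (a point): centre of the top of the square units key, grey, 27 mm wide; same height, travel and spring as the round key. Not to be pressed.
- units (a joint): travel of the square units key, m: 0 up, 0.005 fully down
- mixing_beaker: small glass beaker, 47 mm wide and 90 mm tall with its stirring stick, standing loose on the balance's pan. Origin: centre of its underside. Leave it alone.
- cork_vial: small corked vial, 29 mm wide, 66 mm tall, loose on the table at the left (+y) side of the balance. Origin: centre of its underside. Leave it alone.
- sanding_block: cork sanding block, 46x71x23 mm, loose on the table at the right (-y) side of the balance. Origin: centre of its underside. Leave it alone.
- stone: grey slip stone, 58x22x14 mm, loose on the table in front of the balance. Origin: centre of its underside. Leave it alone.
- lock_base: the transport lock's module: black plate 44x44 mm on the deck with the pin's collar. Origin: centre of its underside, 50 mm above the table; axes as the balance's
- rocker_base: the power rocker's black frame, 72x44 mm, on the deck. Origin: centre of its underside, 50 mm above the table, under the pivot; axes as the balance's, -x to the front
- zero_base: the round zero key's module: black plate 44x44 mm on the deck. Origin: centre of its underside, 50 mm above the table; axes as the balance's

How it is judged:
By the outcome, as a careful person would: the job done as asked, in the order asked, and still so for the second after the job is handed in, while the arm keeps its last pose, push and grip.
It also fails if it takes over 40 s, if anything falls off the work surface, if the arm or the gripper's body presses on something with over 40 N, if the wrist force passes 120 N, or if a joint passes its speed limit or range.

ROBOT

A 6-joint arm with a two-finger parallel gripper is mounted at the origin on a cart in front of the work surface, level with it; the furniture and walls round the work are solid. World frame = base frame: x ahead of the robot, y to its left, z up, the work surface at z = 0. Lengths are in m, angles in degrees, forces in N, time in s.
With the tool pointing down it reaches from about 0.35 to 0.875 m from the base axis. Payload 4.2 kg.
Tool frame: the origin (TCP) lies on the centre line of the jaws, within the pads' length; the fingertips stand 19 mm ahead of it and the grasp point (between the pads) is the TCP; z points along the fingers, y is the line along which they close (so a half turn about z gives the same grasp; the last joint's range is limited). The gripper opens to 87 mm and grips with 3 to 60 N. Pads are 19 mm wide; open, the fingers measure 117 mm over their backs; the gripper's body (75 mm by 190 mm) begins 51 mm behind the grasp point.
Start: joints at [82.254, 22.042, 0.453, 0, -68.411, -14.817], TCP at [0.24, 0.577, 0.242] pointing down, gripper open.
Joint ranges: [-179.83, 179.83], [-69.29, 118.12], [-61.27, 80.66], [-181.25, 117.63], [-171.15, -9.14], [-177.46, 177.46]. Speed limits (degrees/s): [159.86, 159.86, 180, 180, 180, 180].

INTERFACE

Orientations are given as a 3x3 rotation matrix whose columns are the frame's x, y, z axes.
In Python, from station import sense, capture, finish_job, search_frame, masks_of gives the robot as it stands.
- The arm moves only by the tool drive_tool, never from a script. Its argument "rows" is a list of rows, each a list of 7 numbers: the opening in per cent of the stroke, from 0 (shut) to 100 (fully open), then the shift along the world's x, y, z in mm, then the turn, a rotation vector about the world's x, y, z in rad. In form: [[fingers, dx, dy, dz, wx, wy, wz], ...]. A call has 1 to 5 rows; each row shifts and turns the commanded pose from where the row before left it; what a row does not reach is not made up. A row lasts 1/12 s, in which the tool goes at most 41.7 mm and 7.16 degrees, less where a joint would pass 70% of its speed; a pose out of reach is approached as far as the arm can. A call is refused whole if a number of a shift passes 41.7 or a number of a turn 0.125, either way. A call with a gripper value outside its range is refused whole. The fingers move at their own pace and stop on an object; the grip force is fixed at half the most. Time passes only in rows, so rows that do not move let the fingers close. It gives the time, the measured TCP pose, the force, the opening and the grip force at its end, in the units of the state.
- sense(): the state, without advancing time (a new reading comes with each control period).
- capture(name): name is "scene" or "top" or "wrist"; returns a dict with "frame" (420x560x3 uint8, red, green, blue), "z_map" (420x560 float32, m along the optical axis (not along the pixel's ray), 0 where there is no reading), "fx", "fy", "cx", "cy" (pixels), "R" (3x3) and "t" (3): a world point X has camera coordinates R X + t; the wrist camera has in their place "T_tool_cam" (4x4, takes a point from camera to tool coordinates, whose origin is the TCP and whose axes are the flange's). Camera axes: x right, y down, z forward; pixel columns grow to the right and rows downward; lengths in m; the calibration is good to about 2 mm. A picture is of the moment at which its call begins: read the wrist's pose just before it.
- finish_job(): hands the job in; it is judged then, once.
Trained networks look in a picture, given as the dict that the camera call returned (one of the last four; its "shot" number tells which), for a name from the list of things; names that differ only in an ending like _2 or _b are one class to them, and where a whole thing is asked for, a point or a joint stands for the part that bears it (a point fixed in the world has none). Each returns a list of dicts, best first, with "p" (0 to 1); they miss things now and then, are a little off and sometimes report something else, mostly with a low value. They report only what shows in the picture. A call takes as long as a camera call.
- search_frame(label, picture): "xy" ([column, row] in pixels, amid what is visible of it).
- masks_of(label, picture): "region" (420x560 bool, what is visible of it) and "xy" ([column, row] in pixels, amid what is visible of it).
The state is a dict: "time_s": time; "joints": joint angles; "joint_velocities": joint speeds; "effort": joint torques, N m; "tcp_pos": TCP position; "ee_rot": TCP orientation; "wrist_force": force on the tool from outside, world axes, zero at the start; "moment": the same for the moment, N m; "gripper_width": opening from 0.0 (shut) to 1.0 (fully open); "gripper_force": force on a finger pad.
Only numpy, scipy, OpenCV 4.12 (cv2) and the standard library are available. Lean on these libraries where they do the work, as an engineer would, in place of code of your own. Each camera call takes 0.05 s, during which the arm holds its last target. There are 200 camera calls.

## Working session

There is one attempt and no reset: what is moved stays moved. The work goes in short steps, Python scripts to look and compute and a tool call to move; the robot and the scene stay as the last step left them, time stands still between calls to the robot, and variables do not carry over. Pictures are saved under pics/ and viewed, at most 10 in all, crops included, and the job is handed in when it is done.

Besides the shell and the picture viewer there is one more tool, called after "Emit:" by a JSON object that holds its "name" and its "arguments", one argument or row to a line. drive_tool: Moves the arm, as the interface text tells. Its arguments: {"type":"object","properties":{"rows":{"type":"array"}},"required":["rows"]}

```bash
mkdir -p pics; cat > h.py <<'E'
import numpy as np, cv2
from station import *
def world(p,uv,st=None,r=2):
    u,v=int(round(uv[0])),int(round(uv[1]))
    z=p["z_map"][max(0,v-r):v+r+1,max(0,u-r):u+r+1]; z=np.median(z[z>0])
    c=np.array([(uv[0]-p["cx"])*z/p["fx"],(uv[1]-p["cy"])*z/p["fy"],z])
    if "T_tool_cam" in p:
        T=p["T_tool_cam"]; return np.array(st["ee_rot"])@(T[:3,:3]@c+T[:3,3])+np.array(st["tcp_pos"])
    return np.array(p["R"]).T@(c-p["t"])
def save(p,n): cv2.imwrite(f"pics/{n}.png",cv2.cvtColor(p["frame"],cv2.COLOR_RGB2BGR))
E
python3 - <<'E'
from h import *
s=sense(); print(s["time_s"],s["tcp_pos"],s["ee_rot"],s["gripper_width"])
for c in ["top","scene"]:
    p=capture(c); save(p,c+"0")
    for n in ["lock_top","rocker_front","rocker_pivot","zero_top","units_top","scale","mixing_beaker","lock_base","rocker_base","zero_base","cork_vial","stone","sanding_block"]:
        d=search_frame(n,p)
        for q in d[:2]: print(c,n,round(q["p"],2),np.round(q["xy"]),world(p,q["xy"]).round(3))
E
```

```text
0.0 [0.23955698 0.57665409 0.24045719] [[ 9.23393507e-01 -3.83853940e-01 -7.64879416e-04]
 [-3.83854691e-01 -9.23391182e-01 -2.07383747e-03]
 [ 8.97677733e-05  2.20857060e-03 -9.99997557e-01]] 0.9960417580313571
top rocker_front 0.83 [296. 244.] [ 0.505 -0.003  0.064]
top rocker_pivot 0.72 [319. 284.] [ 0.416 -0.072  0.013]
top rocker_pivot 0.55 [297. 244.] [ 0.505 -0.005  0.065]
top zero_top 0.66 [267. 246.] [0.493 0.067 0.064]
top units_top 0.4 [344. 233.] [ 0.544 -0.121  0.064]
top scale 0.61 [299. 199.] [ 0.62  -0.001  0.06 ]
top mixing_beaker 0.73 [295. 173.] [0.686 0.017 0.064]
top lock_base 0.88 [322. 241.] [ 0.521 -0.067  0.056]
top rocker_base 0.82 [292. 242.] [0.51  0.006 0.064]
top zero_base 0.56 [271. 248.] [0.49  0.058 0.063]
top stone 0.57 [321. 282.] [ 0.42  -0.077  0.013]
top sanding_block 0.73 [380. 205.] [ 0.635 -0.213  0.023]
scene lock_top 0.64 [269. 242.] [ 0.512 -0.004  0.062]
scene lock_top 0.47 [296. 252.] [ 0.527 -0.066  0.072]
scene rocker_front 0.81 [267. 242.] [ 0.51  -0.001  0.064]
scene rocker_pivot 0.87 [267. 242.] [ 0.51  -0.002  0.063]
scene zero_top 0.73 [239. 229.] [0.492 0.065 0.063]
scene units_top 0.72 [323. 269.] [ 0.54  -0.125  0.064]
scene scale 0.96 [314. 239.] [ 0.599 -0.037  0.049]
scene scale 0.16 [323. 268.] [ 0.541 -0.124  0.064]
scene mixing_beaker 0.65 [323. 198.] [0.659 0.005 0.1  ]
scene mixing_beaker 0.47 [296. 254.] [ 0.528 -0.064  0.065]
scene lock_base 0.92 [291. 256.] [ 0.522 -0.058  0.058]
scene rocker_base 0.9 [268. 247.] [ 0.5   -0.016  0.064]
scene rocker_base 0.74 [324. 270.] [ 0.539 -0.127  0.064]
scene zero_base 0.82 [238. 235.] [0.482 0.055 0.059]
scene zero_base 0.51 [296. 253.] [ 0.527 -0.066  0.069]
scene cork_vial 0.78 [247. 188.] [0.614 0.204 0.041]
scene stone 0.57 [249. 305.] [ 0.412 -0.074  0.013]
scene stone 0.22 [292. 255.] [ 0.522 -0.059  0.061]
scene sanding_block 0.88 [389. 298.] [ 0.613 -0.224  0.023]
```

View pics/top0.png

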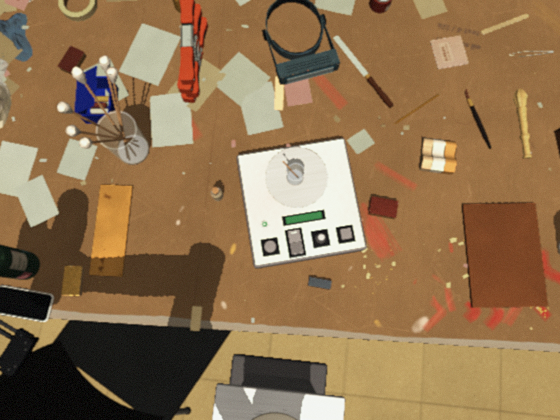

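View pics/scene0.png

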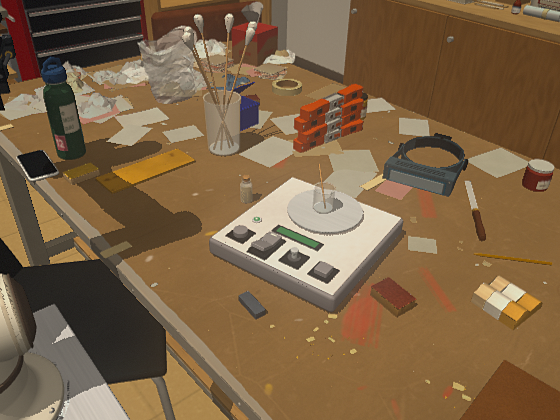

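The top view shows the controls from left to right: zero (269,246), rocker (295,243), lock (321,239) and units (346,234). The scene view agrees with this. Their spacing is about 64 mm and the balance is yawed about 14.5°. I'll close the fingers, line them up with the balance and move above the controls.

Emit:
{"name": "drive_tool", "arguments": {
  "rows": [
    [0,16,-37,0,0,0,0.065],
    [0,16,-37,0,0,0,0.065],
    [0,16,-37,0,0,0,0.065],
    [0,16,-37,0,0,0,0.065],
    [0,16,-37,0,0,0,0.065]
  ]
}}

```text
time_s: 1.82
tcp_pos: [0.3201, 0.3904, 0.2417]
ee_rot: [[0.998, -0.065, 0.0], [-0.065, -0.998, 0.0], [0.0, -0.0, -1.0]]
wrist_force: [1.1, 0.8, -0.7]
gripper_width: 0.709
gripper_force: 0.0
```

Emit:
{"name": "drive_tool", "arguments": {
  "rows": [
    [0,16,-37,0,0,0,0.065],
    [0,16,-37,0,0,0,0.065],
    [0,16,-37,0,0,0,0.065],
    [0,16,-37,0,0,0,0.065],
    [0,16,-37,0,0,0,0.065]
  ]
}}

```text
time_s: 2.23
tcp_pos: [0.4001, 0.2053, 0.242]
ee_rot: [[0.966, 0.257, 0.001], [0.257, -0.966, 0.001], [0.001, -0.001, -1.0]]
wrist_force: [1.6, 0.4, 0.5]
gripper_width: 0.326
gripper_force: 0.0
```

Emit:
{"name": "drive_tool", "arguments": {
  "rows": [
    [0,16,-37,0,0,0,0],
    [0,16,-37,0,0,0,0],
    [0,16,-37,0,0,0,0],
    [0,16,-37,0,0,0,0],
    [0,16,-37,0,0,0,0]
  ]
}}

```text
time_s: 2.65
tcp_pos: [0.4802, 0.0202, 0.242]
ee_rot: [[0.967, 0.254, 0.001], [0.254, -0.967, 0.0], [0.001, -0.0, -1.0]]
wrist_force: [1.3, 1.1, 0.3]
gripper_width: 0.02
gripper_force: 0.0
```

Emit:
{"name": "drive_tool", "arguments": {
  "rows": [
    [0,10,-30,0,0,0,0],
    [0,0,0,0,0,0,0],
    [0,0,0,0,0,0,0]
  ]
}}

```text
time_s: 2.9
tcp_pos: [0.49, -0.0094, 0.2413]
ee_rot: [[0.968, 0.25, -0.0], [0.25, -0.968, -0.0], [-0.0, -0.0, -1.0]]
wrist_force: [-0.5, -0.2, -0.0]
gripper_width: -0.002
gripper_force: 0.0
```

```bash
cat > look.py <<'E'
from h import *
import sys
s=sense(); p=capture("wrist"); save(p,sys.argv[1])
R=np.array(s["ee_rot"])
print(s["time_s"],s["tcp_pos"],R.round(3).tolist(),s["gripper_width"],np.round(s["joints"],1),np.round(s["wrist_force"],1))
for n in ["lock_top","rocker_front","rocker_pivot","zero_top","units_top","lock_base","rocker_base","zero_base"]:
    for q in masks_of(n,p)[:2]: print(n,round(q["p"],2),np.round(q["xy"]),q["region"].sum(),world(p,q["xy"],s).round(4))
E
python3 look.py w1
```

```text
2.9 [ 0.48995756 -0.00936399  0.24134561] [[0.968, 0.25, -0.0], [0.25, -0.968, -0.0], [-0.0, -0.0, -1.0]] -0.0018581917964597982 [ 17.9   8.8 -17.9  -0.  -63.3  86.5] [-0.5 -0.2 -0. ]
lock_top 0.47 [339. 167.] 191 [ 0.53   -0.059   0.0744]
rocker_front 0.57 [85.  3.] 289 [0.6125 0.2053 0.0222]
rocker_pivot 0.81 [269. 164.] 2150 [0.5152 0.0028 0.0633]
rocker_pivot 0.45 [199. 168.] 774 [0.4955 0.065  0.064 ]
zero_top 0.56 [201. 167.] 858 [0.4968 0.063  0.0645]
units_top 0.66 [408. 164.] 964 [ 0.5472 -0.1223  0.0639]
lock_base 0.71 [338. 162.] 2081 [ 0.5337 -0.0564  0.0742]
lock_base 0.71 [202. 166.] 836 [0.4986 0.0625 0.0642]
rocker_base 0.64 [272. 163.] 3366 [5.171e-01 2.000e-04 6.330e-02]
zero_base 0.55 [203. 164.] 2066 [0.4998 0.0618 0.0641]
```

View pics/w1.png

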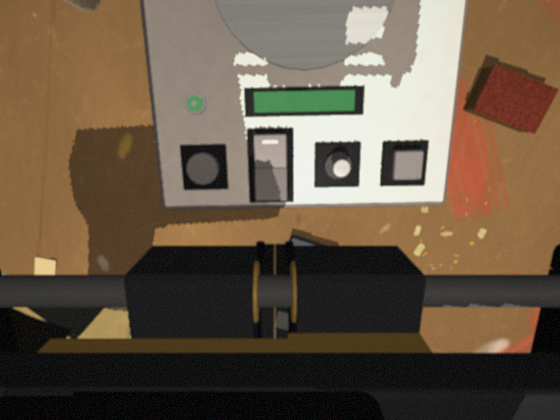

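The wrist view confirms the order: zero (202,167), rocker (270,164), lock pin (340,167), units (408,164). The fingers are aligned with the balance. Next is the lock pin at about (0.529, -0.060).

Emit:
{"name": "drive_tool", "arguments": {
  "rows": [
    [0,20,-26,-20,0,0,0],
    [0,19,-25,-20,0,0,0],
    [0,0,0,-35,0,0,0],
    [0,0,0,-35,0,0,0],
    [0,0,0,-25,0,0,0]
  ]
}}

```text
time_s: 3.77
tcp_pos: [0.5276, -0.0591, 0.1037]
ee_rot: [[0.968, 0.252, -0.003], [0.252, -0.968, 0.0], [-0.003, -0.001, -1.0]]
wrist_force: [-0.1, -0.1, -0.2]
gripper_width: 0.007
gripper_force: 0.0
```

Emit:
{"name": "drive_tool", "arguments": {
  "rows": [
    [0,0,0,0,0,0,0],
    [0,0,0,0,0,0,0]
  ]
}}

```text
time_s: 3.93
tcp_pos: [0.5285, -0.0588, 0.1059]
ee_rot: [[0.967, 0.254, -0.003], [0.254, -0.967, -0.001], [-0.003, 0.0, -1.0]]
wrist_force: [-0.2, 0.8, 0.4]
gripper_width: 0.002
gripper_force: 0.0
```

```bash
python3 look.py w2; python3 -c "
from h import *
p=capture('scene');c=p['frame'][170:320,190:390];cv2.imwrite('pics/s2.png',cv2.resize(c[:,:,::-1],None,fx=4,fy=4,interpolation=2))"
```

```text
3.9333 [ 0.52846184 -0.05877246  0.10593612] [[0.967, 0.254, -0.003], [0.254, -0.967, -0.001], [-0.003, 0.0, -1.0]] 0.002080803591662741 [ 11.2  21.3 -22.8   0.  -46.   93.5] [-0.2  0.8  0.4]
lock_top 0.45 [281. 237.] 190 [ 0.5376 -0.0597  0.0737]
rocker_pivot 0.96 [164. 217.] 3114 [0.5289 0.0056 0.0639]
zero_top 0.9 [ 58. 242.] 2408 [0.4989 0.0608 0.0641]
units_top 0.66 [390. 229.] 1620 [ 0.5542 -0.1193  0.0639]
lock_base 0.79 [281. 222.] 3085 [ 0.5407 -0.0594  0.0571]
lock_base 0.4 [277. 234.] 182 [ 0.5347 -0.0582  0.0631]
rocker_base 0.94 [168. 211.] 4986 [0.5328 0.0039 0.0638]
zero_base 0.6 [ 69. 239.] 5127 [0.5026 0.0552 0.0643]
```

View pics/w2.png

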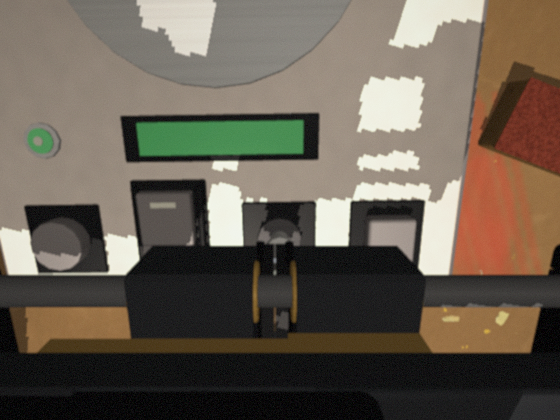

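View pics/s2.png

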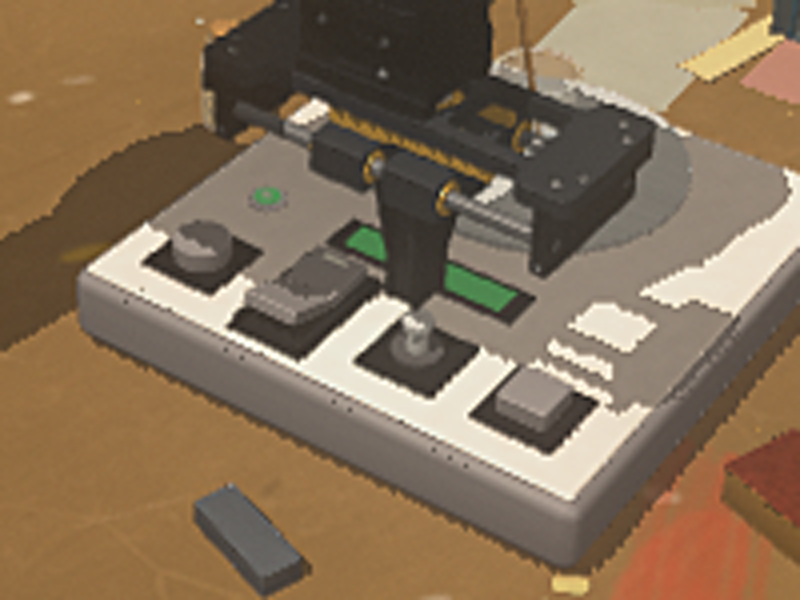

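The fingers are about 12 mm above the pin head and centred in y, with the pin perhaps 2–3 mm further back. I'll shift and push down.

Emit:
{"name": "drive_tool", "arguments": {
  "rows": [
    [0,2.5,-1,-8,0,0,0],
    [0,0,0,-6,0,0,0],
    [0,0,0,-5,0,0,0],
    [0,0,0,-4,0,0,0],
    [0,0,0,0,0,0,0]
  ]
}}

```text
time_s: 4.85
tcp_pos: [0.5322, -0.0599, 0.0853]
ee_rot: [[0.967, 0.255, 0.001], [0.255, -0.967, -0.001], [0.001, 0.001, -1.0]]
wrist_force: [-2.3, 0.8, 14.0]
gripper_width: 0.009
gripper_force: 7.2
```

Emit:
{"name": "drive_tool", "arguments": {
  "rows": [
    [0,0,0,0,0,0,0],
    [0,0,0,0,0,0,0]
  ]
}}

```text
time_s: 5.02
tcp_pos: [0.5321, -0.0598, 0.0853]
ee_rot: [[0.967, 0.255, 0.002], [0.255, -0.967, -0.001], [0.002, 0.001, -1.0]]
wrist_force: [-2.8, 1.7, 13.6]
gripper_width: 0.006
gripper_force: 6.7
```

The tip is at 66 mm with a steady 14 N, so the pin is at its stop. I'll push 1.5 mm more to confirm, then lift.

Emit:
{"name": "drive_tool", "arguments": {
  "rows": [
    [0,0,0,-1.5,0,0,0],
    [0,0,0,0,0,0,0],
    [0,0,0,0,0,0,0]
  ]
}}

```text
time_s: 5.27
tcp_pos: [0.5322, -0.0599, 0.0852]
ee_rot: [[0.967, 0.255, 0.002], [0.255, -0.967, -0.001], [0.002, 0.001, -1.0]]
wrist_force: [-5.2, 2.5, 21.5]
gripper_width: 0.005
gripper_force: 10.8
```

Emit:
{"name": "drive_tool", "arguments": {
  "rows": [
    [0,0,0,20,0,0,0],
    [0,0,0,20,0,0,0],
    [0,-18,25,0,0,0,0],
    [0,-18,25,0,0,0,0],
    [0,0,0,0,0,0,0]
  ]
}}

```text
time_s: 5.68
tcp_pos: [0.4919, -0.008, 0.1213]
ee_rot: [[0.967, 0.255, -0.003], [0.255, -0.967, 0.0], [-0.003, -0.001, -1.0]]
wrist_force: [-0.7, -0.0, -0.6]
gripper_width: 0.008
gripper_force: 0.0
```

```bash
python3 look.py w3
```

```text
5.6833 [ 0.49186539 -0.00803609  0.12134869] [[0.967, 0.255, -0.003], [0.255, -0.967, 0.0], [-0.003, -0.001, -1.0]] 0.008137854403313896 [ 18.   16.7 -27.2  -0.1 -46.3  86.9] [-0.7 -0.  -0.6]
lock_top 0.88 [377. 197.] 579 [ 0.5314 -0.0596  0.066 ]
rocker_front 0.58 [270. 196.] 4713 [0.5153 0.0012 0.0633]
rocker_pivot 0.93 [268. 196.] 4768 [0.515  0.0026 0.0631]
rocker_pivot 0.27 [169. 195.] 4801 [0.5005 0.0592 0.0642]
zero_top 0.83 [162. 199.] 2029 [0.4972 0.0631 0.0642]
zero_top 0.45 [374. 193.] 4770 [ 0.5333 -0.0573  0.0661]
units_top 0.73 [482. 193.] 2341 [ 0.5493 -0.1194  0.064 ]
lock_base 0.73 [374. 193.] 4755 [ 0.5331 -0.0572  0.0661]
rocker_base 0.85 [268. 191.] 7541 [0.5178 0.0033 0.0634]
zero_base 0.59 [169. 195.] 4693 [0.5009 0.0592 0.0641]
zero_base 0.17 [480. 195.] 2391 [ 0.5478 -0.1191  0.0642]
```

View pics/w3.png

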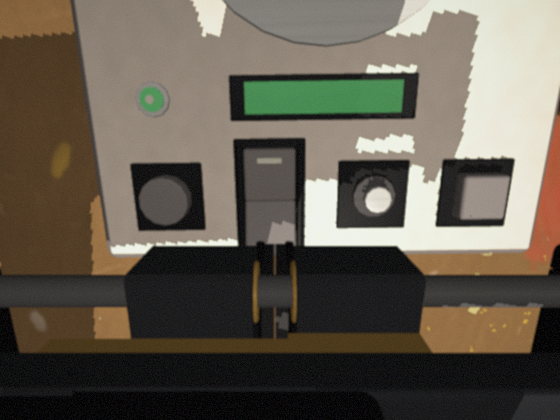

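The lock head now reads 66.0 mm high, so it is fully down. The rocker front works out at about (0.4965, -0.003). Pressing it now.

Emit:
{"name": "drive_tool", "arguments": {
  "rows": [
    [0,4.5,5,-12,0,0,0],
    [0,0,0,-12,0,0,0],
    [0,0,0,-7,0,0,0],
    [0,0,0,-5,0,0,0],
    [0,0,0,-5,0,0,0]
  ]
}}

```text
time_s: 6.55
tcp_pos: [0.4995, -0.0054, 0.0817]
ee_rot: [[0.967, 0.254, -0.002], [0.254, -0.967, -0.001], [-0.002, 0.001, -1.0]]
wrist_force: [-16.5, 4.6, 51.7]
gripper_width: 0.003
gripper_force: 26.2
```

Emit:
{"name": "drive_tool", "arguments": {
  "rows": [
    [0,0,0,0,0,0,0],
    [0,0,0,0,0,0,0]
  ]
}}

```text
time_s: 6.72
tcp_pos: [0.4993, -0.0053, 0.0823]
ee_rot: [[0.967, 0.254, -0.001], [0.254, -0.967, -0.001], [-0.001, 0.001, -1.0]]
wrist_force: [-4.8, -0.2, 10.6]
gripper_width: 0.001
gripper_force: 5.0
```

Emit:
{"name": "drive_tool", "arguments": {
  "rows": [
    [0,0,0,20,0,0,0],
    [0,0,0,20,0,0,0],
    [0,0,33,0,0,0,0],
    [0,0,33,0,0,0,0],
    [0,0,0,0,0,0,0]
  ]
}}

```text
time_s: 7.13
tcp_pos: [0.5013, 0.0647, 0.1221]
ee_rot: [[0.966, 0.257, 0.004], [0.257, -0.966, 0.002], [0.004, -0.001, -1.0]]
wrist_force: [0.0, -0.4, 0.1]
gripper_width: 0.009
gripper_force: 0.0
```

```bash
python3 look.py w4; python3 -c "
from h import *
p=capture('scene');c=p['frame'][170:320,190:390];cv2.imwrite('pics/s4.png',cv2.resize(c[:,:,::-1],None,fx=4,fy=4,interpolation=2))"
```

```text
7.1333 [0.50125985 0.06472386 0.1220625 ] [[0.966, 0.257, 0.004], [0.257, -0.966, 0.002], [0.004, -0.001, -1.0]] 0.008547193254837078 [ 25.8  17.7 -25.7   0.  -46.4  79.1] [ 0.  -0.4  0.1]
lock_top 0.81 [483. 241.] 561 [ 0.5314 -0.0589  0.066 ]
lock_top 0.45 [554. 237.] 218 [ 0.544  -0.1091  0.0556]
rocker_front 0.93 [381. 219.] 2587 [0.5296 0.0076 0.0697]
rocker_front 0.74 [274. 233.] 883 [0.5032 0.0659 0.064 ]
rocker_pivot 0.89 [380. 220.] 2462 [0.5291 0.0078 0.0698]
zero_top 0.56 [276. 232.] 907 [0.504  0.065  0.0643]
units_top 0.79 [556. 236.] 209 [ 0.5448 -0.1097  0.0563]
lock_base 0.66 [473. 234.] 4409 [ 0.5338 -0.0539  0.062 ]
rocker_base 0.65 [376. 210.] 4255 [0.5347 0.0135 0.0722]
zero_base 0.94 [278. 223.] 2598 [0.5093 0.0651 0.0631]
zero_base 0.24 [378. 220.] 2526 [0.5285 0.0088 0.0698]
```

View pics/s4.png

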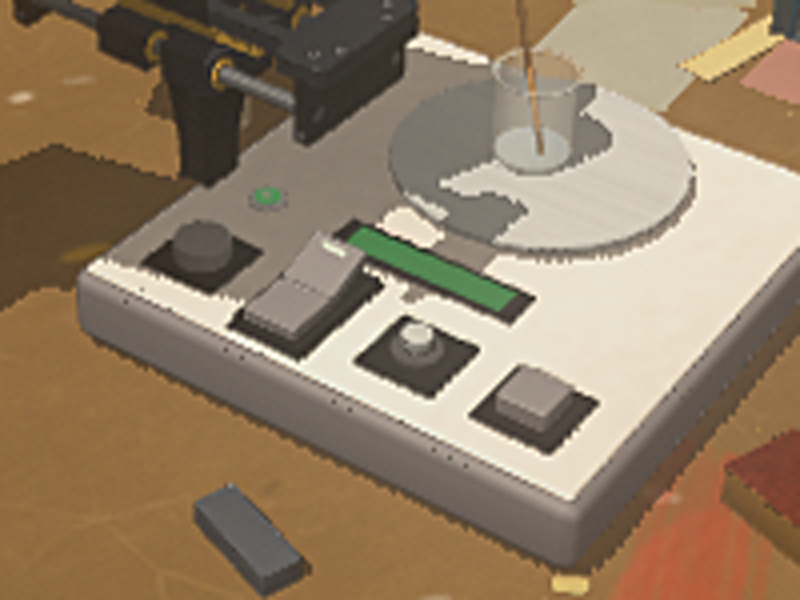

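View pics/w4.png

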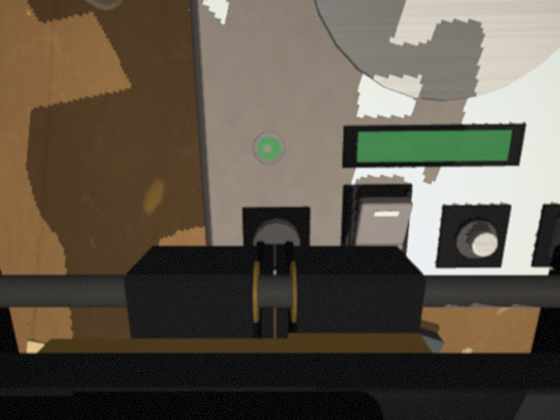

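The rocker has tipped on: its rear half is raised in both views, and the lock is still down. The fingers are over the zero key, so I'll shift slightly and press and hold.

Emit:
{"name": "drive_tool", "arguments": {
  "rows": [
    [0,-4,-2,-12,0,0,0],
    [0,0,0,-14,0,0,0],
    [0,0,0,-8,0,0,0],
    [0,0,0,-6,0,0,0],
    [0,0,0,-4,0,0,0]
  ]
}}

```text
time_s: 8.05
tcp_pos: [0.4954, 0.0586, 0.0776]
ee_rot: [[0.967, 0.254, -0.002], [0.254, -0.967, -0.002], [-0.003, 0.001, -1.0]]
wrist_force: [-13.4, 2.0, 37.1]
gripper_width: 0.011
gripper_force: 18.5
```

Emit:
{"name": "drive_tool", "arguments": {
  "rows": [
    [0,0,0,-2,0,0,0],
    [0,0,0,0,0,0,0],
    [0,0,0,0,0,0,0]
  ]
}}

```text
time_s: 8.3
tcp_pos: [0.4952, 0.0586, 0.078]
ee_rot: [[0.967, 0.255, -0.001], [0.255, -0.967, -0.002], [-0.002, 0.001, -1.0]]
wrist_force: [-8.9, -0.7, 21.0]
gripper_width: 0.008
gripper_force: 11.0
```

Emit:
{"name": "drive_tool", "arguments": {
  "rows": [
    [0,0,0,0,0,0,0],
    [0,0,0,0,0,0,0],
    [0,0,0,0,0,0,0],
    [0,0,0,0,0,0,0],
    [0,0,0,0,0,0,0]
  ]
}}

```text
time_s: 8.72
tcp_pos: [0.4953, 0.0586, 0.078]
ee_rot: [[0.967, 0.255, -0.001], [0.255, -0.967, -0.001], [-0.001, 0.001, -1.0]]
wrist_force: [-7.9, -0.6, 21.9]
gripper_width: 0.006
gripper_force: 10.9
```

```bash
python3 -c "
from h import *
p=capture('scene');c=p['frame'][170:320,190:390];cv2.imwrite('pics/s5.png',cv2.resize(c[:,:,::-1],None,fx=4,fy=4,interpolation=2))"
```

```text
(no output)
```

View pics/s5.png

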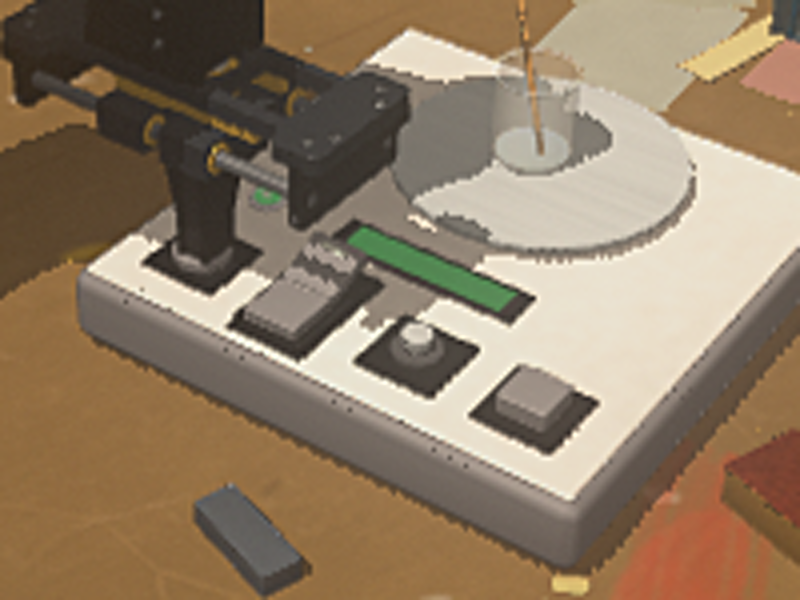

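The fingers hold the zero key down with a steady 22 N and the tip at 59 mm. The rocker is on, the lock is down and the beaker hasn't moved.

```bash
python3 -c "
from station import *
print(finish_job())"
```

```text
the job is handed in; nothing more can be done
None
```

I pushed the lock pin fully down, tipped the rocker to on, and handed the job in with the zero key held fully down (about 22 N, 8.7 s in); I never pressed the units key and the beaker did not move.

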